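Refit the left control of the tasting-counter gas hob and hold it pressed in

ROBOT

A 6-joint arm with a two-finger parallel gripper is mounted at the origin on the work surface. World frame = base frame: x ahead of the robot, y to its left, z up, the work surface at z = 0. Lengths are in m, angles in rad, forces in N, time in s.
With the tool pointing down it reaches from about 0.375 to 0.975 m from the base axis. Payload 3.8 kg.
Tool frame: the origin (TCP) lies on the centre line of the jaws, within the pads' length; the fingertips stand 17 mm ahead of it and the grasp point (between the pads) lies 2 mm behind it (bot.tip_extent is the distance from the TCP to the fingertips, in m); z points along the fingers, y is the line along which they close (so a half turn about z gives the same grasp; the last joint's range is limited). The gripper opens to 85 mm and grips with 20 to 120 N. Pads are 22 mm wide; open, the fingers measure 114 mm over their backs; the gripper's body (76 mm by 85 mm) begins 54 mm behind the grasp point. The pads swing forward as they close: fully open they stand 13 mm farther back than shut.
Start: joints at [1.136, 0.264, 1.604, -0, 1.274, -0.037], TCP at [0.261, 0.622, 0.248] pointing down, gripper open.
Joint ranges: [-2.63, 2.63], [-0.94, 2.18], [0.31, 2.57], [-1.31, 4.45], [0, 2.66], [-2.55, 2.55]. Speed limits (rad/s): [2.57, 2.57, 3.14, 3.14, 3.14, 3.14].

INTERFACE

Orientations are given as a rotation vector (axis times angle).
In Python, from workcell import readout, read_camera, finish_job, bot gives the robot as it stands.
- The arm moves only by the tool jog_arm, never from a script. Its argument "deltas" is one flat list of numbers, 7 for each row, row after row: the shift along the tool's x, y, z in m, then the turn, a rotation vector about the tool's x, y, z in degrees, then the gripper command: -1 is shut, 1 is fully open, values between are in proportion. A call has 1 to 8 rows; each row is the pose to reach, as a shift and turn from the pose commanded when the call began, along the tool's axes at that moment; what a row does not reach only later rows make up. A row lasts 1/10 s, in which the tool goes at most 50 mm and 8.59 degrees, less where a joint would pass 70% of its speed; a pose out of reach is approached as far as the arm can. A call with a gripper value outside its range is refused whole. The fingers move at their own pace and stop on an object; "squeeze" is the grip in N (left out, the last holds). Time passes only in rows, so rows that repeat a pose let the fingers close. It gives the time, the measured TCP pose, the force, the opening and the grip force at its end, in the units of the state.
- readout.read_state(): the state, without advancing time (a new reading comes with each control period).
- read_camera(name): name is "scene" or "side" or "wrist"; returns a dict with "color" (480x640x3 uint8, blue, green, red), "fx", "fy", "cx", "cy" (pixels), "origin" and "attitude" of the camera in the world. Camera axes: x right, y down, z forward; pixel columns grow to the right and rows downward; lengths in m; the calibration is good to about 2 mm. A picture is of the moment at which its call begins. There is no depth.
- finish_job(): hands the job in; it is judged then, once.
The state is a dict: "time": time; "q": joint angles; "joint_vel": joint speeds; "joint_torque": joint torques, N m; "tool_pos": TCP position; "tcp_rot": TCP orientation; "wrist_force": force on the tool from outside, world axes, zero at the start; "torque": the same for the moment, N m; "width": opening from 0.0 (shut) to 1.0 (fully open); "grip_force": force on a finger pad.
Only numpy, scipy, OpenCV 4.12 (cv2) and the standard library are available. Lean on these libraries where they do the work, as an engineer would, in place of code of your own. Each camera call takes 0.05 s, during which the arm holds its last target. There are 200 camera calls.

TASK

The left control of the two-burner gas hob has been taken apart for cleaning. Put it back together: thread the red spacer ring over the bare valve stem and down its brass gland until it lies flat on the hob, then the brass bezel ring down on top of the spacer, then turn the black knob so that its bore matches the flat of the D-shaped stem (pointer towards the red off dot) and push it fully home on the stem. Finish while holding the knob pressed in against the valve's spring, right to its stop, so that the igniter goes on sparking - do not let go - and leave the hob's other knob and the other things on the counter alone.

Things in the scene. Friction and masses are not known exactly. Their poses are not given: they have to be found in the camera images.
- hob: stainless counter-top gas hob, 510 mm deep (x) by 300 mm wide (y), fixed; flat top 60 mm above the counter. Origin: on the counter, straight below the bare left valve stem's axis. x runs from its front edge (near the robot) to its back, y to its left. Spans x -65..+445, y -215..+85 mm. Finished right control at y -130 mm; iron pan supports, top 41 mm over the hob's top, from x +62 mm on.
- stem_tip (a point): centre of the top end of the aluminium valve stem, on its axis, 100 mm above the counter (40 mm over the hob's top) when not pressed. The stem is a D: 10 mm diameter with one flat, 2 mm from the axis, on the side that faces the red off dot (+x of the hob; this point's axes are parallel to the hob's). The stem cannot turn.
- stem (a joint): how far the valve stem is pressed down, m: 0 free, 0.005 at its stop. Its spring takes 4 N to start moving and 12 N at the stop.
- spacer: red hard-plastic spacer ring, 40 mm outside, 18 mm bore, 6 mm thick, lying flat on the counter, 15 g. Origin: centre of its underside, z up.
- bezel: brass bezel ring, 46 mm outside, 18 mm bore, 8 mm thick, lying flat on the counter, about 50 g. Origin: centre of its underside, z up.
- knob: black control knob, about 50 g, standing upright on the counter. Origin: centre of its underside, z up. Round skirt 42 mm diameter, 6 mm high; on it a grip bar 38 mm long (along x), 18 mm wide (along y), its top 32 mm above the underside. A white pointer line runs along the +x half of the bar's top and down its +x end.
- right_knob (a joint): turn of the hob's other, complete knob (same shape as the loose one), rad; leave it as it is.
- tall_can: food can, 74 mm diameter, 110 mm high, yellow band. Origin: centre of its underside. Leave it alone.
- flat_can: flat food can, 84 mm diameter, 45 mm high, blue band. Origin: centre of its underside. Leave it alone.
- screwdriver: screwdriver with a red handle, 190 mm long, lying along its x, at most 30 mm thick. Origin: underside, at the middle of its length. Leave it alone.
- gland_top (a point): centre of the top of the round brass gland, 16 mm diameter, that stands 14 mm high on the hob's top (up to 74 mm above the counter; 2 mm bevel at its upper edge) round the bare stem. The rings go down over it.
- off_dot (a point): red off dot, 7 mm, printed on the hob's top, 36 mm beyond the bare stem's axis along the hob's x
- knob_bore (a point): centre of the mouth of the knob's D-bore in its underside (same point as the knob's origin). Round part 11.5 mm diameter, flat 2.75 mm from the axis on the pointer's side (+x), bevelled mouth, 18 mm deep. It slides on the stem with 0.75 mm to spare (9 degrees of play); fully home, its roof rests on the stem's top, the underside 18 mm below the stem's tip.
- knob_pointer (a point): outer end of the white pointer line: top edge of the bar's +x end, 19 mm from the knob's axis, 32 mm above its underside
Not all that is in view belongs to the job. Several things have the shape of the bezel; the one meant has the colours described above.

How it is judged:
On the way, in this order (a step that is already met when the one before it is completed fails the run):
1. the red spacer lies flat on the hob round the gland (horizontal distance between spacer and hob below 0.003 m and z of spacer in the frame of hob below 0.062 m and angle between spacer's own z axis and vertical below 0.08 rad), for 0.2 s.
2. the brass bezel lies flat on the spacer round the gland (horizontal distance between bezel and hob below 0.003 m and z of bezel in the frame of hob between 0.064 and 0.068 m and angle between bezel's own z axis and vertical below 0.08 rad), for 0.2 s.
3. the knob is fully home on the D-shaped stem (horizontal distance between knob and stem_tip below 0.003 m and z of knob in the frame of stem_tip below -0.0163 m and angle between knob's own z axis and vertical below 0.12 rad and angle between the x axis of knob and the x axis of hob, either way round below 0.3 rad), for 0.2 s.
At the end, for the whole second after the job is handed in: Rings flat round the gland, spacer on the hob, bezel on it (3 mm off axis, 2 mm in height, 0.08 rad tilt); knob home (3 mm off axis, underside 16.3 mm or more below the stem's tip, flats within 0.3 rad, tilt under 0.12 rad); fingers hold it (over 4 N) with the stem 4 mm or more of 5 in (all of step 1 and all of step 2 and all of step 3 and z of spacer in the frame of hob above 0.058 m and value of joint stem above 0.004 m and contact force between the fingers and knob above 4 N); the arm keeps its last pose, push and grip.
It fails at once if the other knob is turned (value of joint right_knob above 0.2 rad).
It fails at once if a bystander on the counter is disturbed (distance of any of tall_can, flat_can, screwdriver from where it was at the start of the episode above 0.025 m).
It also fails if it takes over 72 s, if anything falls off the work surface, if the arm or the gripper's body presses on something with over 40 N, if the wrist force passes 120 N, or if a joint passes its speed limit or range.

## Working session

There is one attempt and no reset: what is moved stays moved. The work goes in short steps, Python scripts to look and compute and a tool call to move; the robot and the scene stay as the last step left them, time stands still between calls to the robot, and variables do not carry over. Pictures are saved under pics/ and viewed, at most 10 in all, crops included, and the job is handed in when it is done.

Besides the shell and the picture viewer there is one more tool, called after "Emit:" in YAML: its name, and indented under it one key for each argument. jog_arm: Moves the arm, as the interface text tells. Its arguments: {"type":"object","properties":{"deltas":{"type":"array"},"squeeze":{"type":"number"}},"required":["deltas"]}

```bash
ls; mkdir -p pics; cat > h.py <<'E'
import numpy as np,cv2
from workcell import readout, read_camera, finish_job, bot
from scipy.spatial.transform import Rotation as R
def att(a):
    a=np.array(a,float)
    return a if a.shape==(3,3) else (R.from_rotvec(a).as_matrix() if a.size==3 else R.from_quat(a).as_matrix())
def px2w(c,u,v,z):
    d=att(c["attitude"])@np.array([(u-c["cx"])/c["fx"],(v-c["cy"])/c["fy"],1.]); o=np.array(c["origin"])
    return o+d*(z-o[2])/d[2]
def w2px(c,p):
    q=att(c["attitude"]).T@(np.array(p)-np.array(c["origin"]))
    return np.array([c["fx"]*q[0]/q[2]+c["cx"],c["fy"]*q[1]/q[2]+c["cy"]])
E
python3 - <<'E'
from h import *
import pickle
for n in("scene","side","wrist"):
    c=read_camera(n);pickle.dump(c,open(f"{n}0.pkl","wb"));cv2.imwrite(f"pics/{n}0.png",c["color"]);print(n,c["fx"],c["cx"],c["cy"],c["origin"],c["attitude"])
print(readout.read_state())
E
```

```text
pics
scene 587.5544004309024 325.58819832588745 232.6065057862638 [1.24319762 0.40427529 1.19064657] [-1.47279759 -2.25631608  0.73328636]
side 503.5029143230578 322.27810139078366 233.72948297576752 [ 0.051952   -0.62833206  0.94954372] [-2.26969553  0.65086672 -0.26721668]
wrist 417.4545526441821 326.1195035206512 256.2367513178516 [0.1842339  0.65443808 0.37434626] [2.37605537 1.57949123 0.26104518]
{'time': 0.15, 'q': array([ 1.13608697e+00,  2.64612909e-01,  1.60511927e+00, -4.23446519e-07,
        1.27369000e+00, -3.69331017e-02]), 'joint_vel': array([ 0.00080506, -0.00135177, -0.00450369,  0.00012917,  0.0018819 ,
       -0.00107067]), 'joint_torque': array([ 5.28933124e-04, -5.15908027e+01, -3.67958236e+01, -3.67138614e-05,
        8.03824340e-03,  7.05751233e-06]), 'tool_pos': array([0.26125978, 0.62177967, 0.24719404]), 'tcp_rot': array([-6.20629490e-01, -3.07924220e+00,  2.79403905e-03]), 'wrist_force': array([ 0.18320249, -1.17147555, -0.10023115]), 'torque': array([-0.01356751,  0.0759867 , -0.00904302]), 'grip_force': 0.0, 'width': 0.9987261725933004}
```

View pics/scene0.png

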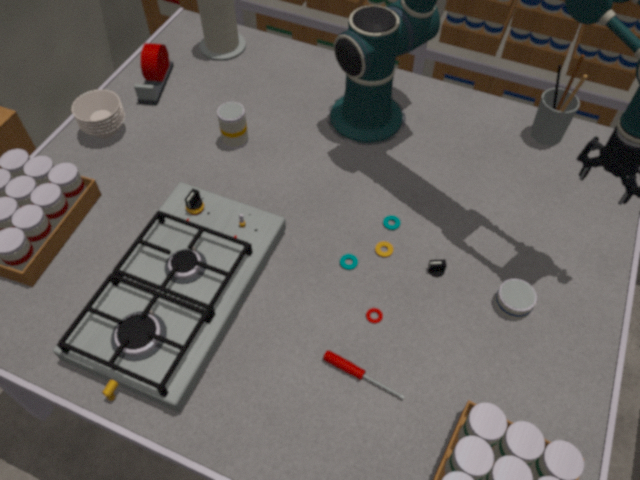

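View pics/side0.png

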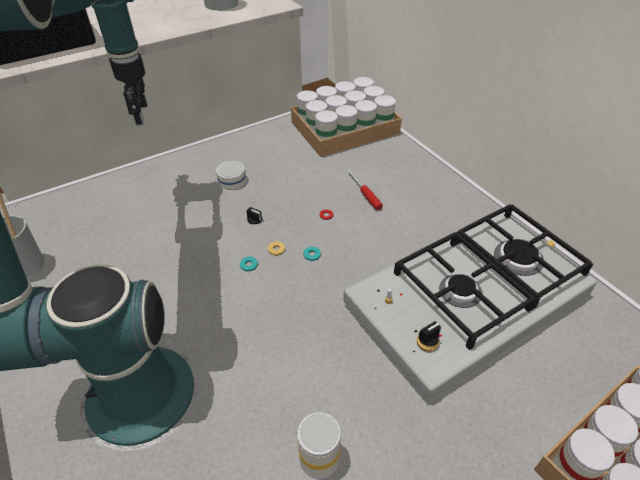

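Scene: the bezel-shaped rings are brass at (384,249), teal at (392,223) and teal at (348,262). The brass one fits "brass bezel". The red spacer is at (374,316), the knob at (437,267) and the bare stem at (241,221). I'll confirm with an enlarged crop.

```bash
python3 - <<'E'
from h import *
import pickle
s=pickle.load(open("scene0.pkl","rb"));d=pickle.load(open("side0.pkl","rb"))
rs=lambda c,x,y,w,h,W,H:cv2.resize(c["color"][y:y+h,x:x+w],(W,H),interpolation=cv2.INTER_CUBIC)
top=np.hstack([rs(s,335,210,120,120,400,300)[:, :],rs(d,235,200,108,81,400,300)])
bot_=np.hstack([rs(s,180,180,112,84,400,300),rs(d,340,260,112,84,400,300)])
top[:, :400]=rs(s,335,208,120,90,400,300)
cv2.imwrite("pics/c1.png",np.vstack([top,bot_]))
def cent(c,box,lo,hi):
    x,y,w,h=box;hsv=cv2.cvtColor(c["color"][y:y+h,x:x+w],cv2.COLOR_BGR2HSV)
    m=cv2.inRange(hsv,np.array(lo),np.array(hi))
    if not m.any():return None
    k,l,st,ce=cv2.connectedComponentsWithStats(m);i=1+np.argmax(st[1:,4]);X,Y,W,H,A=st[i]
    hull=cv2.convexHull(np.argwhere(l==i)[:,::-1].astype(np.int32));M=cv2.moments(hull)
    return np.array([M["m10"]/M["m00"]+x,M["m01"]/M["m00"]+y]),A
Y=((15,100,80),(35,255,255));Rd=((0,150,80),(8,255,255))
for n,z,col,bs,bd in(("bezel",.005,Y,(365,235,40,30),(262,235,30,25)),("spacer",.004,Rd,(360,302,30,30),(315,205,25,18))):
    for c,b in((s,bs),(d,bd)):
        p=cent(c,b,*col);print(n,p,px2w(c,*p[0],z) if p else None)
for c,b in((s,(425,255,25,22)),(d,(242,203,25,25))):
    p=cent(c,b,(0,0,0),(180,255,60));print("knob",p,px2w(c,*p[0],.016))
for n,u,v in(("s",241,221),):print(px2w(s,u,v,.09),px2w(d,389,295,.09))
print("flatcan",px2w(s,517,291,.045),px2w(d,231,168,.045),"screw",px2w(s,345,363,.01),px2w(s,402,398,.01))
print("corners",[px2w(s,*q,.06)[:2].round(3) for q in((181,185),(285,222),(58,350),(178,398))],[px2w(d,*q,.06)[:2].round(3) for q in((345,295),(433,388),(594,282),(510,206))])
E
```

```text
bezel (array([383.8183908 , 248.77854406]), np.int32(210)) [0.42852273 0.21473753 0.005     ]
bezel (array([275.99604352, 247.83283877]), np.int32(165)) [0.42788683 0.21337967 0.005     ]
spacer (array([373.84747475, 315.16060606]), np.int32(133)) [0.60958448 0.25741109 0.004     ]
spacer (array([325.86329588, 214.33895131]), np.int32(81)) [0.6078537  0.25509174 0.004     ]
knob (array([437.03535354, 268.43181818]), np.int32(190)) [0.43821611 0.35203253 0.016     ]
knob (array([253.07855626, 216.32590234]), np.int32(152)) [0.42703169 0.34366556 0.016     ]
[ 0.54849308 -0.10709376  0.09      ] [ 0.53451061 -0.11864396  0.09      ]
flatcan [0.44308084 0.53700054 0.045     ] [0.4544745  0.54010728 0.045     ] screw [0.74580867 0.24255129 0.01      ] [0.76964198 0.37998494 0.01      ]
corners [array([ 0.49 , -0.315]), array([ 0.489, -0.022]), array([ 0.98 , -0.307]), array([ 0.968, -0.024])] [array([ 0.468, -0.048]), array([ 0.485, -0.327]), array([ 0.972, -0.32 ]), array([ 1.009, -0.031])]
```

View pics/c1.png

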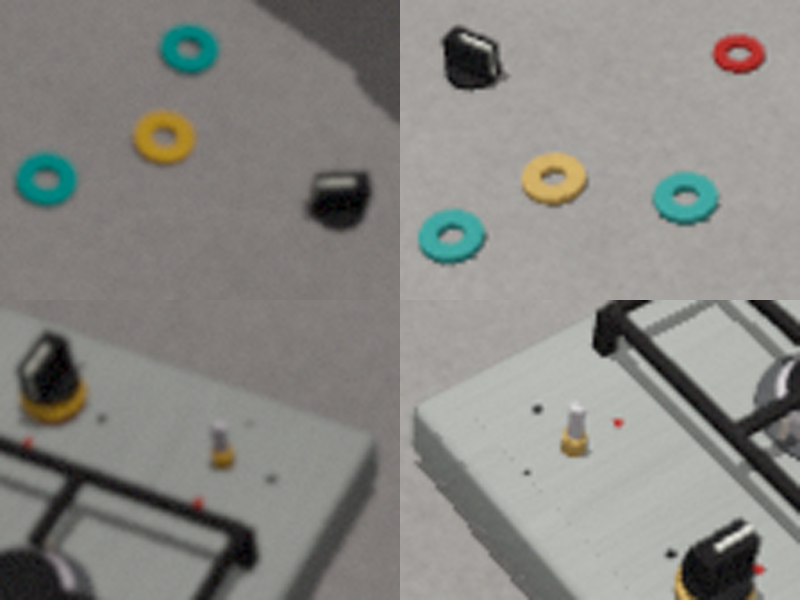

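The crop confirms it: the brass ring at scene (384,249) / side (276,248) is the bezel, and the teal ones are decoys. Next I'll fit the hob and stem and get the wrist camera geometry.

```bash
python3 - <<'E'
from h import *
import pickle
from scipy.optimize import least_squares
s=pickle.load(open("scene0.pkl","rb"));d=pickle.load(open("side0.pkl","rb"));w=pickle.load(open("wrist0.pkl","rb"))
st=readout.read_state();T=R.from_rotvec(st["tcp_rot"]).as_matrix();print("T",T.round(3))
print("cam in tool",T.T@(np.array(w["origin"])-st["tool_pos"]),(T.T@att(w["attitude"])).round(3), bot.tip_extent,[a for a in dir(bot) if a[0]!="_"])
obs=[(s,(241.6,215.8),(0,0,.1)),(d,(389,289.1),(0,0,.1)),(d,(401,294.2),(.036,0,.06)),(s,(235.4,236.8),(.036,0,.06))]
obs+=[(s,q,p) for q,p in zip(((181,185),(285,222),(178,398)),((-.065,-.215,.06),(-.065,.085,.06),(.445,.085,.06)))]
obs+=[(d,q,p) for q,p in zip(((345,295),(594,282)),((-.065,.085,.06),(.445,-.215,.06)))]
def f(x):
    M=R.from_euler("z",x[2]).as_matrix();return np.concatenate([w2px(c,M@np.array(p)+[x[0],x[1],0])-q for c,q,p in obs])
r=least_squares(f,[.55,-.11,0],loss="soft_l1");print(r.x,r.fun.reshape(-1,2).round(1).tolist())
E
```

```text
T [[-0.922  0.387 -0.001]
 [ 0.387  0.922 -0.002]
 [ 0.    -0.002 -1.   ]]
cam in tool [ 8.36714620e-02  3.86853113e-05 -1.27146886e-01] [[-0.    -0.946 -0.325]
 [ 1.     0.    -0.   ]
 [ 0.    -0.325  0.946]] 0.017 ['MotionError', 'tip_extent']
[ 0.53887978 -0.11185403  0.02183289] [[-0.9, -1.0], [0.1, 0.1], [-0.9, -0.5], [0.2, -0.6], [-2.2, -4.7], [0.9, -5.9], [-0.7, 7.7], [-3.3, -6.7], [3.4, -3.8]]
```

Emit:
jog_arm:
  deltas: [-0.335,-0.218,0,0,0,-22.8,1,-0.335,-0.218,0,0,0,-22.8,1,-0.335,-0.218,0,0,0,-22.8,1,-0.335,-0.218,0,0,0,-22.8,1,-0.335,-0.218,0,0,0,-22.8,1,-0.335,-0.218,0,0,0,-22.8,1,-0.335,-0.218,0,0,0,-22.8,1,-0.335,-0.218,0,0,0,-22.8,1]

```text
time: 0.95
tool_pos: [0.4865, 0.2896, 0.2481]
tcp_rot: [0.0, -3.142, -0.0]
wrist_force: [1.2, 1.0, -0.2]
width: 1.0
grip_force: 0.0
```

Emit:
jog_arm:
  deltas: [0,0,0,0,0,0,1,0,0,0,0,0,0,1]

```text
time: 1.15
tool_pos: [0.4863, 0.2904, 0.248]
tcp_rot: [-0.005, -3.141, -0.0]
wrist_force: [-0.4, 0.3, 0.3]
width: 1.002
grip_force: 0.0
```

```bash
cat >> h.py <<'E'
def blob(c,uv,lo,hi,rad=60):
    """hull centroid of the colour blob nearest to uv"""
    hsv=cv2.cvtColor(c["color"],cv2.COLOR_BGR2HSV);m=cv2.inRange(hsv,np.array(lo),np.array(hi))
    k,l,st,ce=cv2.connectedComponentsWithStats(m);best=None
    for i in range(1,k):
        if st[i,4]<15: continue
        e=np.hypot(*(ce[i]-uv))
        if e<rad and (best is None or st[i,4]>best[1]): best=(i,st[i,4])
    if best is None: return None
    hull=cv2.convexHull(np.argwhere(l==best[0])[:,::-1].astype(np.int32));M=cv2.moments(hull)
    return np.array([M["m10"]/M["m00"],M["m01"]/M["m00"]]),cv2.contourArea(hull),cv2.boundingRect(hull)
Y=((15,80,60),(38,255,255));RD=((0,130,60),(9,255,255));BK=((0,0,0),(180,255,60))
E
python3 - <<'E'
from h import *
st=readout.read_state();print(st["time"],st["tool_pos"],R.from_rotvec(st["tcp_rot"]).as_matrix().round(3).tolist())
c=read_camera("wrist");cv2.imwrite("pics/w1.png",c["color"])
for n,p,z,col in(("bezel",(.428,.214),.005,Y),("spacer",(.609,.256),.004,RD),("knob",(.432,.348),.016,BK)):
    u=w2px(c,(*p,z));b=blob(c,u,*col);print(n,u,b,px2w(c,*b[0],z) if b else 0)
E
```

```text
1.15 [0.4862625  0.29042336 0.24798193] [[-1.0, 0.003, -0.001], [0.003, 1.0, 0.0], [0.001, 0.0, -1.0]]
bezel [236.9256044  144.57329654] (array([235.64761284, 144.01528653]), 2300.5, (209, 117, 54, 55)) [0.42753271 0.2129363  0.005     ]
spacer [292.12820769 330.96360727] (array([292.39419345, 330.81959323]), 1073.5, (273, 313, 39, 36)) [0.60883842 0.2562712  0.004     ]
knob [394.7045876  149.92606408] (array([394.48854379, 147.09555329]), 1964.0, (369, 123, 55, 50)) [0.42970097 0.34770437 0.016     ]
```

View pics/w1.png

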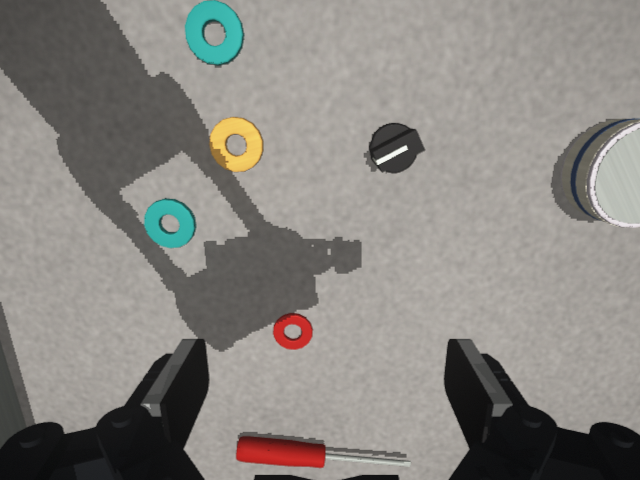

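The wrist view shows the spacer at (292,331), the bezel at (236,144) and the knob at (394,147). The knob's white pointer runs from (406,147) out to (377,163). I'll take the spacer first.

Emit:
jog_arm:
  deltas: [-0.123,-0.034,0.188,0,0,0,0.3,-0.123,-0.034,0.188,0,0,0,0.3,-0.123,-0.034,0.188,0,0,0,0.3,-0.123,-0.034,0.188,0,0,0,0.3,-0.123,-0.034,0.188,0,0,0,0.3,-0.123,-0.034,0.188,0,0,0,0.3,-0.123,-0.034,0.188,0,0,0,0.3]

```text
time: 1.9
tool_pos: [0.6076, 0.259, 0.0595]
tcp_rot: [0.003, -3.139, 0.001]
wrist_force: [1.2, 0.1, -0.3]
width: 0.648
grip_force: 0.0
```

```bash
python3 - <<'E'
from h import *
st=readout.read_state();print(st["time"],st["tool_pos"],st["width"])
c=read_camera("wrist");cv2.imwrite("pics/w2.png",c["color"])
u=w2px(c,(.609,.256,.004));b=blob(c,u,*RD);print(u,b,px2w(c,*b[0],.004))
E
```

```text
1.9 [0.60761586 0.25904703 0.05953389] 0.6481078382561916
[319.88886517 300.20206429] (array([320.73253976, 299.62352466]), 4956.5, (280, 261, 83, 78)) [0.60869475 0.25640606 0.004     ]
```

View pics/w2.png

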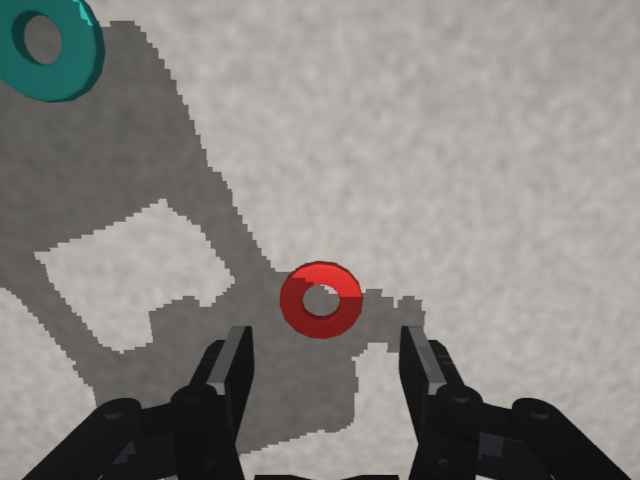

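Emit:
jog_arm:
  deltas: [0,0,0.02,0,0,0,0.3,0,0,0.038,0,0,0,0.3,0,0,0.038,0,0,0,0.3,0,0,0.041,0,0,0,0.3,0,0,0.041,0,0,0,0.3]

```text
time: 2.45
tool_pos: [0.609, 0.2579, 0.0199]
tcp_rot: [-0.001, 3.141, 0.001]
wrist_force: [0.1, -0.8, 0.2]
width: 0.646
grip_force: 0.0
```

Emit:
jog_arm:
  deltas: [0,0,0.002,0,0,0,0.2,0,0,0.002,0,0,0,0.2]

```text
time: 2.65
tool_pos: [0.6092, 0.2576, 0.0178]
tcp_rot: [-0.0, 3.141, 0.0]
wrist_force: [-0.6, -0.2, 0.0]
width: 0.601
grip_force: 0.0
```

Emit:
jog_arm:
  deltas: [0,0,0.002,0,0,0,0.2,0,0,0.002,0,0,0,0.2]

```text
time: 2.85
tool_pos: [0.6088, 0.2575, 0.0152]
tcp_rot: [0.0, -3.141, 0.0]
wrist_force: [0.5, -0.1, 0.3]
width: 0.6
grip_force: 0.0
```

Emit:
jog_arm:
  deltas: [0,0.0005,0.002,0,0,0,0.1,0,-0.001,0.002,0,0,0,0.1,0,-0.001,0.002,0,0,0,0.1]

```text
time: 3.15
tool_pos: [0.6094, 0.2574, 0.0145]
tcp_rot: [0.001, 3.141, 0.002]
wrist_force: [-1.3, 2.3, 4.5]
width: 0.551
grip_force: 2.7
```

Emit:
jog_arm:
  deltas: [0,0,0,0,0,0,-0.3,0,0,0,0,0,0,-0.3,0,0,0,0,0,0,-0.3,0,0,0,0,0,0,-0.3,0,0,0,0,0,0,-0.3]
  squeeze: 25

```text
time: 3.65
tool_pos: [0.6105, 0.2571, 0.0159]
tcp_rot: [-0.0, 3.139, 0.002]
wrist_force: [-2.3, -0.4, 10.2]
width: 0.444
grip_force: 29.3
```

Emit:
jog_arm:
  deltas: [0,0,-0.02,0,0,0,-0.3,0,0,-0.05,0,0,0,-0.3,0,0,-0.085,0,0,0,-0.3,0,0,-0.085,0,0,0,-0.3,0,0,-0.085,0,0,0,-0.3]

```text
time: 4.15
tool_pos: [0.6099, 0.2569, 0.0997]
tcp_rot: [-0.0, 3.139, 0.002]
wrist_force: [-0.5, 0.2, -1.0]
width: 0.445
grip_force: 25.3
```

```bash
python3 - <<'E'
from h import *
st=readout.read_state();print(st["time"],st["tool_pos"],st["width"],st["grip_force"])
c=read_camera("wrist");cv2.imwrite("pics/w3.png",c["color"][200:,120:520])
b=blob(c,(320,350),*RD,rad=150);print(b)
E
```

```text
4.15 [0.60985886 0.25690764 0.09974263] 0.4445870841621766 25.26950958184898
(array([326.05606158, 341.98127004]), 7795.0, (275, 294, 103, 96))
```

View pics/w3.png

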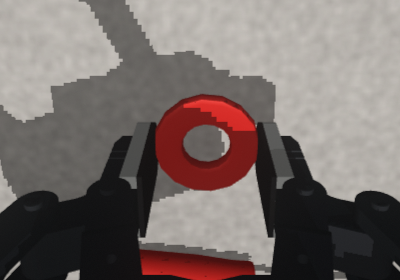

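The spacer is held flat and level between the pads, at crop (207,142). I'll carry it over towards the stem and measure the stem before placing.

Emit:
jog_arm:
  deltas: [0.01,-0.025,-0.045,0,0,0,-0.3,0.03,-0.07,-0.08,0,0,0,-0.3,0.05,-0.115,-0.1,0,0,0,-0.3,0.065,-0.16,-0.1,0,0,0,-0.3,0.08,-0.205,-0.1,0,0,0,-0.3,0.095,-0.25,-0.1,0,0,0,-0.3,0.11,-0.295,-0.1,0,0,0,-0.3,0.125,-0.34,-0.1,0,0,0,-0.3]

```text
time: 5.0
tool_pos: [0.4822, -0.0834, 0.1963]
tcp_rot: [0.001, -3.138, -0.001]
wrist_force: [0.7, -0.5, -0.2]
width: 0.444
grip_force: 25.3
```

Emit:
jog_arm:
  deltas: [0,-0.03,0,0,0,0,-0.3,0,-0.03,0,0,0,0,-0.3,0,-0.03,0,0,0,0,-0.3]

```text
time: 5.3
tool_pos: [0.4833, -0.1123, 0.1966]
tcp_rot: [-0.003, -3.139, -0.002]
wrist_force: [-0.3, 0.4, -0.2]
width: 0.443
grip_force: 25.4
```

```bash
python3 - <<'E'
from h import *
import pickle
st=readout.read_state();print(st["time"],st["tool_pos"],st["tcp_rot"],st["width"],st["grip_force"])
c=read_camera("wrist");pickle.dump(c,open("w4.pkl","wb"))
b=blob(c,(326,342),*RD,rad=30);print("ring",b,px2w(c,*b[0],st["tool_pos"][2]-.0129)-st["tool_pos"])
print("tip",w2px(c,(.539,-.112,.1)),"dot",w2px(c,(.575,-.111,.06)),"gland",w2px(c,(.539,-.112,.074)))
u,v=w2px(c,(.539,-.112,.09)).astype(int);print(u,v)
x0=max(u-80,0);y0=max(v-60,0);print(x0,y0);cv2.imwrite("pics/w4.png",cv2.resize(c["color"][y0:y0+140,x0:x0+180],None,fx=4,fy=4,interpolation=cv2.INTER_CUBIC))
E
```

```text
5.3 [ 0.48328812 -0.11225409  0.196613  ] [-3.29093919e-03 -3.13864562e+00 -2.18644828e-03] 0.44338975366949707 25.36188648082316
ring (array([325.97502784, 342.11592992]), 7782.0, (275, 294, 103, 96)) [-7.76684884e-04 -5.41626577e-05 -1.29000000e-02]
tip [326.55420799 352.59825553] dot [327.88178051 365.90715485] gland [326.46775304 331.75543885]
326 344
246 284
```

View pics/w4.png

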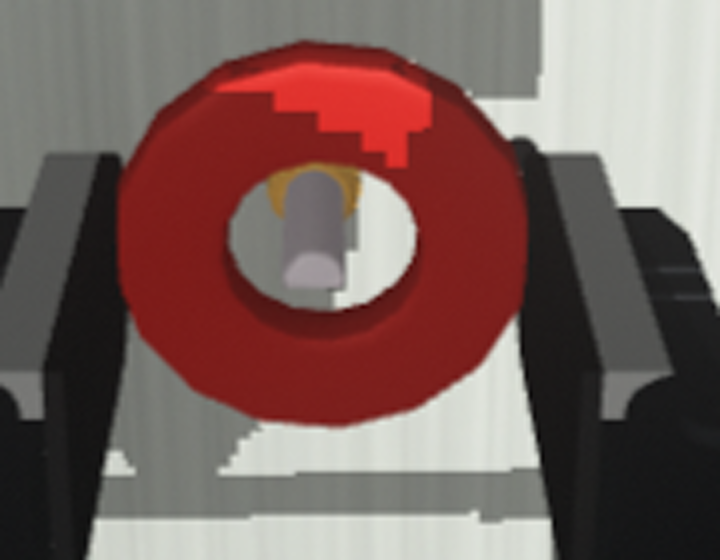

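The stem tip shows through the ring bore, D centre at image (324.5,353), flat on the +x side, which puts the stem at about (0.5395,-0.1134). I'll lower the ring over the stem to just above the gland and check.

Emit:
jog_arm:
  deltas: [-0.035,-0.001,0,0,0,0,-0.3,-0.057,-0.001,0,0,0,0,-0.3,-0.057,-0.001,0.02,0,0,0,-0.3,-0.057,-0.001,0.05,0,0,0,-0.3,-0.057,-0.001,0.08,0,0,0,-0.3,-0.057,-0.001,0.096,0,0,0,-0.3,-0.057,-0.001,0.096,0,0,0,-0.3,-0.057,-0.001,0.096,0,0,0,-0.3]

```text
time: 6.15
tool_pos: [0.5414, -0.1118, 0.1019]
tcp_rot: [0.003, -3.14, -0.001]
wrist_force: [-0.4, 0.2, -1.0]
width: 0.442
grip_force: 25.4
```

```bash
python3 - <<'E'
from h import *
st=readout.read_state();print(st["time"],st["tool_pos"],st["tcp_rot"],st["wrist_force"])
c=read_camera("wrist");z=st["tool_pos"][2]
b=blob(c,(326,342),*RD,rad=30);print("ring",b,px2w(c,*b[0],z-.0129))
cv2.imwrite("pics/w5.png",cv2.resize(c["color"][280:400,250:400],None,fx=5,fy=5,interpolation=cv2.INTER_CUBIC))
for k in(-.001,0,.001):
  print(w2px(c,(.5395+k,-.1134,.1)),w2px(c,(.5395,-.1134+k,.1)))
E
```

```text
6.15 [ 0.54135976 -0.11176837  0.10187121] [ 3.02069730e-03 -3.14030680e+00 -7.79812855e-04] [-0.37505453  0.23025232 -1.04855237]
ring (array([326.08223192, 342.24042945]), 7793.0, (275, 294, 103, 97)) [ 0.54059138 -0.11177847  0.08897121]
[321.54180091 353.15111536] [318.73940221 355.59197713]
[321.54643349 355.59597914] [321.54643349 355.59597914]
[321.55104595 358.0302222 ] [324.35342691 355.59998108]
```

View pics/w5.png

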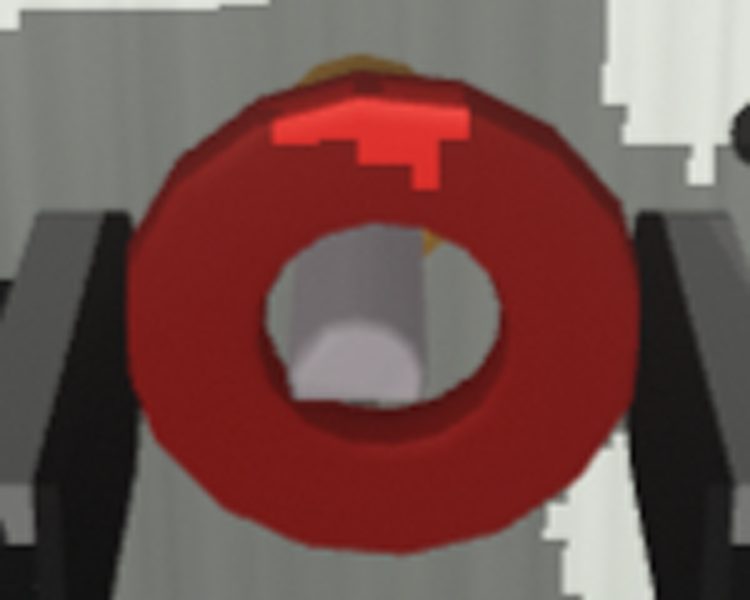

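Emit:
jog_arm:
  deltas: [0.0012,-0.0016,0.004,0,0,0,-0.3,0.0012,-0.0016,0.008,0,0,0,-0.3,0.0012,-0.0016,0.008,0,0,0,-0.3]

```text
time: 6.5
tool_pos: [0.5401, -0.1147, 0.0943]
tcp_rot: [0.0, 3.141, 0.0]
wrist_force: [0.5, 0.2, -0.8]
width: 0.445
grip_force: 25.4
```

```bash
python3 - <<'E'
from h import *
st=readout.read_state();print(st["time"],st["tool_pos"],st["wrist_force"])
c=read_camera("wrist");z=st["tool_pos"][2]
b=blob(c,(326,342),*RD,rad=30);print("ring",b,px2w(c,*b[0],z-.0129))
E
```

```text
6.5 [ 0.54010655 -0.11470309  0.09434493] [ 0.45142555  0.23721351 -0.79400526]
ring (array([326.16548283, 342.88320227]), 7884.0, (275, 294, 103, 101)) [ 0.53963768 -0.11471644  0.08144493]
```

Emit:
jog_arm:
  deltas: [0,0.0005,0.002,0,0,0,-0.3,0,0.0005,0.002,0,0,0,-0.3,0,0.0005,0.002,0,0,0,-0.3]

```text
time: 6.85
tool_pos: [0.5402, -0.1142, 0.0923]
tcp_rot: [-0.0, 3.142, -0.0]
wrist_force: [0.1, 0.3, -0.6]
width: 0.446
grip_force: 25.4
```

```bash
python3 - <<'E'
from h import *
for i in range(6):
  st=readout.read_state();c=read_camera("scene");print(st["time"],st["tool_pos"],st["wrist_force"])
E
```

```text
6.85 [ 0.54018844 -0.11420558  0.09228796] [ 0.08017006  0.25798292 -0.62030879]
6.9 [ 0.54021527 -0.11419593  0.09231674] [-0.51276826 -0.29598771 -0.22935656]
6.95 [ 0.54023957 -0.11418799  0.09232422] [ 0.63755322 -0.15584051  0.72473447]
7.0 [ 0.54024959 -0.11420118  0.09234267] [ 0.13677098  0.17625555 -0.24984627]
7.05 [ 0.54025747 -0.11418875  0.09233245] [-0.01870202 -0.0741499   0.39430608]
7.1 [ 0.54025454 -0.11417712  0.09234611] [ 0.23223817 -0.51108925 -0.03209981]
```

Emit:
jog_arm:
  deltas: [0,0.0008,0.002,0,0,0,-0.3,0,0.0008,0.005,0,0,0,-0.3,0,0.0008,0.008,0,0,0,-0.3,0,0.0008,0.01,0,0,0,-0.3,0,0.0008,0.01,0,0,0,-0.3]

```text
time: 7.65
tool_pos: [0.5398, -0.1132, 0.0817]
tcp_rot: [0.0, -3.14, -0.0]
wrist_force: [-0.2, -0.3, -0.5]
width: 0.445
grip_force: 25.4
```

Emit:
jog_arm:
  deltas: [0,0,0.002,0,0,0,-0.3,0,0,0.004,0,0,0,-0.3,0,0,0.0055,0,0,0,-0.3,0,0,0.0055,0,0,0,-0.3]

```text
time: 8.05
tool_pos: [0.54, -0.1133, 0.0765]
tcp_rot: [0.0, -3.141, -0.0]
wrist_force: [-0.0, 0.3, 0.8]
width: 0.446
grip_force: 25.4
```

The ring slid over the gland with no force. Releasing and retreating.

Emit:
jog_arm:
  deltas: [0,0,0,0,0,0,0.3,0,0,0,0,0,0,0.3,0,0,0,0,0,0,0.3,0,0,-0.02,0,0,0,0.3,0.02,0,-0.06,0,0,0,0.3,0.045,0.01,-0.1,0,0,0,0.4,0.07,0.01,-0.13,0,0,0,0.4,0.07,0.01,-0.13,0,0,0,0.4]

```text
time: 8.85
tool_pos: [0.4711, -0.1039, 0.212]
tcp_rot: [-0.0, 3.134, -0.004]
wrist_force: [1.0, -0.4, 0.8]
width: 0.702
grip_force: 0.0
```

```bash
python3 - <<'E'
from h import *
import pickle
st=readout.read_state();print(st["time"],st["tool_pos"],st["wrist_force"])
c=read_camera("wrist");pickle.dump(c,open("w6.pkl","wb"))
b=blob(c,w2px(c,(.5394,-.1134,.063)),*RD,rad=30);print("ring",b,px2w(c,*b[0],.0635))
print(w2px(c,(.5394,-.1134,.1)), w2px(c,(.5754,-.1134,.06)))
d=blob(c,w2px(c,(.5754,-.1134,.06)),(0,100,50),(12,255,255),rad=12);print("dot",d)
if d: print(px2w(c,*d[0],.06))
u,v=w2px(c,(.5394,-.1134,.07)).astype(int);print(u,v)
cv2.imwrite("pics/w6.png",cv2.resize(c["color"][v-50:v+70,u-80:u+80],None,fx=5,fy=5,interpolation=cv2.INTER_CUBIC))
E
```

```text
8.85 [ 0.47107378 -0.10390549  0.21199763] [ 1.04808412 -0.43573547  0.84458321]
ring (array([313.88345287, 326.62704918]), 1952.0, (288, 303, 53, 48)) [ 0.53888568 -0.11340077  0.0635    ]
[312.22177792 354.46587697] [314.47554245 365.94467592]
dot (array([314.52941176, 366.72941176]), 42.5, (311, 363, 8, 8))
[ 0.57611579 -0.11336457  0.06      ]
313 331
```

View pics/w6.png

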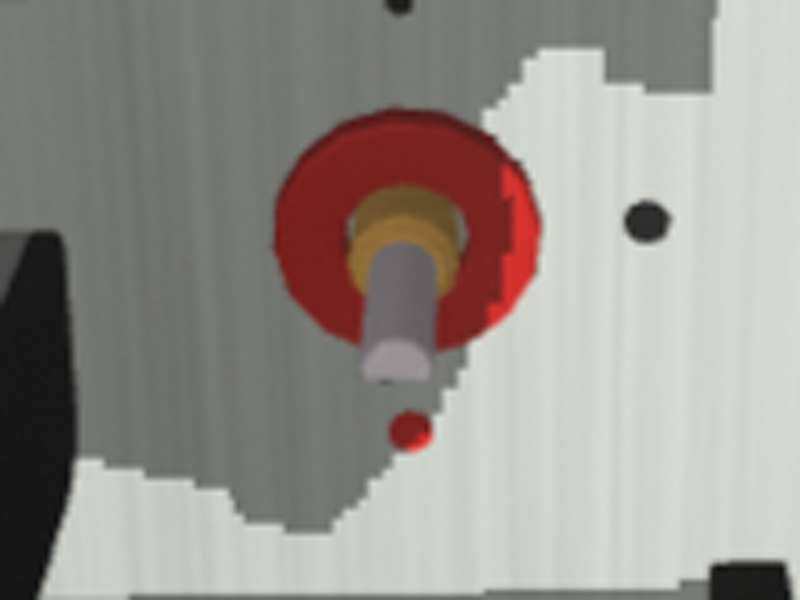

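The spacer lies flat round the gland at (0.539,-0.1134), and the off dot sits straight ahead along +x, so hob yaw is about 0. Now the brass bezel.

Emit:
jog_arm:
  deltas: [0.043,0.316,0,0,0,0,0.45,0.043,0.316,0,0,0,0,0.45,0.043,0.316,0,0,0,0,0.45,0.043,0.316,0,0,0,0,0.45,0.043,0.316,0,0,0,0,0.45,0.043,0.316,0,0,0,0,0.45,0.043,0.316,0,0,0,0,0.45,0.043,0.316,0.04,0,0,0,0.45]

```text
time: 9.7
tool_pos: [0.431, 0.2177, 0.1703]
tcp_rot: [-0.007, 3.132, 0.008]
wrist_force: [1.2, -1.2, -0.3]
width: 0.724
grip_force: 0.0
```

Emit:
jog_arm:
  deltas: [0,0,0.05,0,0,0,0.45,0,0,0.1,0,0,0,0.45,0,0,0.11,0,0,0,0.45,0,0,0.11,0,0,0,0.45,0,0,0.11,0,0,0,0.45]

```text
time: 10.2
tool_pos: [0.4286, 0.2132, 0.058]
tcp_rot: [0.0, 3.14, 0.001]
wrist_force: [0.3, -0.2, -0.4]
width: 0.731
grip_force: 0.0
```

```bash
python3 - <<'E'
from h import *
st=readout.read_state();print(st["time"],st["tool_pos"],st["tcp_rot"],st["width"])
c=read_camera("wrist")
b=blob(c,w2px(c,(.4275,.213,.005)),*Y);print(b,px2w(c,*b[0],.005))
E
```

```text
10.2 [0.42857775 0.21319057 0.05800287] [1.68123006e-04 3.13997870e+00 1.20132014e-03] 0.7314953269446979
(array([326.81099316, 298.01332862]), 7065.0, (278, 252, 99, 93)) [0.42784397 0.21350486 0.005     ]
```

Emit:
jog_arm:
  deltas: [0,0,0.02,0,0,0,0.4,0.0005,0,0.035,0,0,0,0.3,0.0005,0,0.0405,0,0,0,0.3,0.0005,0,0.0405,0,0,0,0.3,0.0005,0,0.0405,0,0,0,0.2]

```text
time: 10.75
tool_pos: [0.4281, 0.2132, 0.0179]
tcp_rot: [0.0, 3.139, 0.002]
wrist_force: [-0.3, -0.3, 0.4]
width: 0.596
grip_force: 0.0
```

Emit:
jog_arm:
  deltas: [0,0,0,0,0,0,-0.2,0,0,0,0,0,0,-0.2,0,0,0,0,0,0,-0.2,0,0,0,0,0,0,-0.2,0,0,0,0,0,0,-0.2]
  squeeze: 30

```text
time: 11.25
tool_pos: [0.428, 0.2132, 0.0182]
tcp_rot: [-0.0, 3.139, 0.002]
wrist_force: [-0.6, -1.3, 6.0]
width: 0.508
grip_force: 29.8
```

Emit:
jog_arm:
  deltas: [0,0,-0.03,0,0,0,-0.2,0,0,-0.08,0,0,0,-0.2,-0.01,-0.02,-0.125,0,0,0,-0.2,-0.025,-0.065,-0.14,0,0,0,-0.2,-0.04,-0.11,-0.14,0,0,0,-0.2,-0.055,-0.155,-0.14,0,0,0,-0.2,-0.07,-0.2,-0.14,0,0,0,-0.2,-0.085,-0.245,-0.14,0,0,0,-0.2]

```text
time: 12.05
tool_pos: [0.5125, -0.0343, 0.1577]
tcp_rot: [-0.0, 3.139, -0.0]
wrist_force: [1.1, 1.0, -0.2]
width: 0.507
grip_force: 31.1
```

Emit:
jog_arm:
  deltas: [-0.015,-0.045,0,0,0,0,-0.2,-0.027,-0.0815,0,0,0,0,-0.2,-0.027,-0.0815,0,0,0,0,-0.2,-0.027,-0.0815,0,0,0,0,-0.2,-0.027,-0.0815,0,0,0,0,-0.2]

```text
time: 12.55
tool_pos: [0.5383, -0.113, 0.1564]
tcp_rot: [0.001, -3.141, -0.001]
wrist_force: [0.1, -0.5, -0.9]
width: 0.506
grip_force: 31.1
```

```bash
cat > ring.py <<'E'
from h import *
st=readout.read_state();c=read_camera("wrist");z=st["tool_pos"][2]
print(st["time"],st["tool_pos"],st["tcp_rot"],st["width"],st["grip_force"])
b=blob(c,(326,342),*Y,rad=40);print(b,px2w(c,*b[0],z-.0132)-st["tool_pos"],px2w(c,*b[0],z-.0132))
E
python3 ring.py
```

```text
12.55 [ 0.53826433 -0.11300486  0.15641739] [ 7.42894443e-04 -3.14129945e+00 -8.78766865e-04] 0.5061091898650959 31.11980396322906
(array([326.06061763, 342.90355564]), 10481.0, (268, 287, 118, 112)) [-2.54274204e-04 -5.81557675e-05 -1.32000000e-02] [ 0.53801006 -0.11306301  0.14321739]
```

Emit:
jog_arm:
  deltas: [-0.0013,-0.0004,0.02,0,0,0,-0.2,-0.0013,-0.0004,0.05,0,0,0,-0.2,-0.0013,-0.0004,0.056,0,0,0,-0.2,-0.0013,-0.0004,0.056,0,0,0,-0.2,-0.0013,-0.0004,0.056,0,0,0,-0.2]

```text
time: 13.1
tool_pos: [0.5405, -0.1137, 0.1012]
tcp_rot: [-0.002, 3.141, -0.0]
wrist_force: [0.2, -0.2, -0.2]
width: 0.507
grip_force: 31.1
```

```bash
python3 ring.py
```

```text
13.1 [ 0.54053624 -0.11373835  0.10124232] [-1.77304873e-03  3.14058211e+00 -3.43535058e-04] 0.5070453636856687 31.118978820741177
(array([326.06191615, 342.98297465]), 10455.0, (268, 287, 118, 112)) [-2.11596466e-04 -4.33982297e-05 -1.32000000e-02] [ 0.54032464 -0.11378174  0.08804232]
```

Emit:
jog_arm:
  deltas: [0.001,0.0003,0.003,0,0,0,-0.2,0.001,0.0003,0.006,0,0,0,-0.2,0.001,0.0003,0.006,0,0,0,-0.2,0.001,0.0003,0.006,0,0,0,-0.2]

```text
time: 13.55
tool_pos: [0.5389, -0.1141, 0.0943]
tcp_rot: [-0.0, -3.142, -0.0]
wrist_force: [-0.2, -0.1, -0.5]
width: 0.509
grip_force: 31.1
```

Emit:
jog_arm:
  deltas: [0,0,0.003,0,0,0,-0.2,0,0,0.006,0,0,0,-0.2,0,0,0.009,0,0,0,-0.2,0,0,0.01,0,0,0,-0.2,0,0,0.01,0,0,0,-0.2]

```text
time: 14.05
tool_pos: [0.5389, -0.114, 0.0842]
tcp_rot: [0.0, -3.141, -0.0]
wrist_force: [-1.1, 0.1, 1.2]
width: 0.507
grip_force: 31.2
```

Emit:
jog_arm:
  deltas: [0,0,0,0,0,0,0.4,0,0,0,0,0,0,0.4,0,0,0,0,0,0,0.4,0,0,-0.02,0,0,0,0.4,0.02,0,-0.06,0,0,0,0.4,0.045,0.01,-0.1,0,0,0,0.4,0.07,0.01,-0.125,0,0,0,0.4,0.07,0.01,-0.125,0,0,0,0.4]

```text
time: 14.85
tool_pos: [0.4695, -0.1044, 0.2137]
tcp_rot: [0.0, 3.135, -0.003]
wrist_force: [1.0, -0.6, 0.8]
width: 0.699
grip_force: 0.0
```

```bash
python3 - <<'E'
from h import *
st=readout.read_state();print(st["time"],st["tool_pos"],st["wrist_force"])
c=read_camera("wrist")
b=blob(c,w2px(c,(.5394,-.1134,.07)),*Y,rad=30);print("bezel",b,px2w(c,*b[0],.071))
print(w2px(c,(.5394,-.1134,.071)))
s=read_camera("side");b=blob(s,w2px(s,(.5394,-.1134,.07)),*Y,rad=12);r=blob(s,w2px(s,(.5394,-.1134,.063)),*RD,rad=12)
print("side",b,w2px(s,(.5394,-.1134,.070)),r)
# refined knob from first wide wrist image is better re-taken near the knob
E
```

```text
14.85 [ 0.46952234 -0.1043863   0.21374562] [ 1.04383063 -0.58251513  0.79130843]
bezel (array([313.27471244, 332.68050447]), 2854.5, (282, 304, 63, 59)) [ 0.53891383 -0.11413713  0.071     ]
[314.28906453 333.26833171]
side (array([388.37966538, 298.44594595]), 259.0, (379, 290, 20, 18)) [388.52886955 298.19722998] None
```

The bezel is seated and centred. On to the knob.

Emit:
jog_arm:
  deltas: [0.04,0.39,0,0,0,0,0.2,0.04,0.39,0,0,0,0,0.2,0.04,0.39,0,0,0,0,0.2,0.04,0.39,0,0,0,0,0.2,0.04,0.39,0,0,0,0,0.2,0.04,0.39,0,0,0,0,0.2,0.04,0.39,0,0,0,0,0.2,0.04,0.39,0,0,0,0,0.2]

```text
time: 15.75
tool_pos: [0.428, 0.2886, 0.207]
tcp_rot: [0.002, -3.139, 0.002]
wrist_force: [0.5, -0.1, -0.7]
width: 0.599
grip_force: 0.0
```

Emit:
jog_arm:
  deltas: [0,0.06,0,0,0,8,0.2,0,0.06,0.02,0,0,16,0.2,0,0.06,0.04,0,0,24,0.2,0,0.06,0.04,0,0,32,0.2,0,0.06,0.04,0,0,40,0.2,0,0.06,0.04,0,0,48,0.2,0,0.06,0.04,0,0,56,0.2,0,0.06,0.04,0,0,63,0.2]

```text
time: 16.55
tool_pos: [0.4285, 0.3459, 0.1665]
tcp_rot: [-1.648, -2.673, 0.006]
wrist_force: [-0.5, -0.2, -0.0]
width: 0.597
grip_force: 0.0
```

Emit:
jog_arm:
  deltas: [0,0,0,0,0,0,0.2,0,0,0,0,0,0,0.2]

```text
time: 16.75
tool_pos: [0.4286, 0.3459, 0.1675]
tcp_rot: [-1.637, -2.68, 0.004]
wrist_force: [-0.3, -0.2, -1.0]
width: 0.599
grip_force: 0.0
```

```bash
cat > knob.py <<'E'
from h import *
st=readout.read_state();print(st["time"],st["tool_pos"],st["tcp_rot"],st["width"])
T=R.from_rotvec(st["tcp_rot"]).as_matrix();print("tool x yaw",np.degrees(np.arctan2(T[1,0],T[0,0])))
c=read_camera("wrist");cv2.imwrite("pics/knob_%d.png"%int(st["time"]*100),c["color"])
u,v=w2px(c,(.430,.348,.032)).astype(int);print(u,v)
hsv=cv2.cvtColor(c["color"],cv2.COLOR_BGR2HSV);mb=cv2.inRange(hsv,np.array(BK[0]),np.array((180,255,75)))
k,l,s,ce=cv2.connectedComponentsWithStats(mb)
i=min((j for j in range(1,k) if s[j,4]>400),key=lambda j:np.hypot(*(ce[j]-(u,v))));print("black",ce[i],s[i])
hull=cv2.convexHull(np.argwhere(l==i)[:,::-1].astype(np.int32));m=np.zeros_like(mb);cv2.fillConvexPoly(m,hull,255)
m=cv2.inRange(hsv,np.array((0,0,140)),np.array((180,70,255)))&cv2.erode(m,np.ones((3,3)))
k,l,s,ce=cv2.connectedComponentsWithStats(m);i=1+np.argmax(s[1:,4]);print(s[i],ce[i])
P=np.array([px2w(c,x,y,.032)[:2] for y,x in np.argwhere(l==i)]);mu=P.mean(0);w,V=np.linalg.eigh(np.cov(P.T));t=(P-mu)@V[:,1]
a,b=mu+V[:,1]*t.min(),mu+V[:,1]*t.max();print("line ends",a,b,"len",t.max()-t.min(),"yaw",np.degrees(np.arctan2(*(b-a)[::-1])))
E
python3 knob.py
```

```text
16.75 [0.42859109 0.34588316 0.16747182] [-1.63676096 -2.68028986  0.00384742] 0.5989292516058269
tool x yaw 117.17807018883664
329 244
black [331.51454139 235.74645787] [ 303  205   58   69 2682]
[329 237   6  36 202] [331.47524752 253.5       ]
line ends [0.43971782 0.33148893] [0.4284662  0.35333314] len 0.024571701768322643 yaw 117.25231227682278
```

Emit:
jog_arm:
  deltas: [0.001,0.0026,0.03,0,0,0,0,0.001,0.0026,0.07,0,0,0,0,0.001,0.0026,0.1,0,0,0,0,0.001,0.0026,0.12,0,0,0,0,0.001,0.0026,0.12,0,0,0,0,0.001,0.0026,0.138,0,0,0,0,0.001,0.0026,0.138,0,0,0,0,0.001,0.0026,0.138,0,0,0,0]

```text
time: 17.6
tool_pos: [0.4312, 0.3484, 0.0321]
tcp_rot: [1.64, 2.679, 0.001]
wrist_force: [0.1, -0.3, 1.4]
width: 0.495
grip_force: 0.0
```

Emit:
jog_arm:
  deltas: [0,0,0,0,0,0,-1,0,0,0,0,0,0,-1,0,0,0,0,0,0,-1,0,0,0,0,0,0,-1,0,0,0,0,0,0,-1,0,0,0,0,0,0,-1,0,0,0,0,0,0,-1,0,0,0,0,0,0,-1]
  squeeze: 30

```text
time: 18.4
tool_pos: [0.4318, 0.3489, 0.0328]
tcp_rot: [1.641, 2.678, 0.004]
wrist_force: [-0.2, -1.2, 6.4]
width: 0.2
grip_force: 30.2
```

```bash
python3 knob.py
```

```text
18.4 [0.43184397 0.34886604 0.03280673] [1.64077238 2.67794317 0.00380845] 0.19993986174754302
tool x yaw 117.00853525376361
319 361
black [320.02356268 413.83351286] [    0   277   595   203 44562]
[  71  345  128   74 3201] [149.51702593 386.13277101]
line ends [0.35981567 0.28360256] [0.39336312 0.33004863] len 0.05729458010245407 yaw 54.15985289070062
```

Emit:
jog_arm:
  deltas: [0,0,0,0,0,0,-0.2,0,0,0,0,0,0,-0.2,0,0,0.003,0,0,0,-0.2,0,0,0.006,0,0,0,-0.2,0,0,0.006,0,0,0,-0.2,0,0,0.006,0,0,0,-0.2]

```text
time: 19.05
tool_pos: [0.4305, 0.3478, 0.0248]
tcp_rot: [-1.641, -2.678, 0.001]
wrist_force: [1.0, 0.3, -0.1]
width: 0.396
grip_force: 0.0
```

Emit:
jog_arm:
  deltas: [0,0,0,0,0,0,-1,0,0,0,0,0,0,-1,0,0,0,0,0,0,-1,0,0,0,0,0,0,-1,0,0,0,0,0,0,-1,0,0,0,0,0,0,-1]
  squeeze: 50

```text
time: 19.65
tool_pos: [0.4309, 0.3482, 0.0254]
tcp_rot: [1.641, 2.679, 0.0]
wrist_force: [0.4, 0.4, 0.1]
width: 0.198
grip_force: 49.8
```

Emit:
jog_arm:
  deltas: [0,0,-0.03,0,0,0,-1,0,0,-0.08,0,0,0,-1,0,0,-0.125,0,0,0,-1,0,0,-0.14,0,0,0,-1,0,0,-0.14,0,0,0,-1]

```text
time: 20.15
tool_pos: [0.4326, 0.3494, 0.1687]
tcp_rot: [1.64, 2.677, 0.01]
wrist_force: [-0.2, 0.1, -0.9]
width: 0.203
grip_force: 49.7
```

Emit:
jog_arm:
  deltas: [-0.0475,-0.0119,0,0,0,-7.9,-1,-0.095,-0.0238,0,0,0,-15.8,-1,-0.1425,-0.0356,0,0,0,-23.6,-1,-0.19,-0.0475,0,0,0,-31.5,-1,-0.2375,-0.0594,0,0,0,-39.4,-1,-0.285,-0.0713,0,0,0,-47.3,-1,-0.3325,-0.0831,0,0,0,-55.1,-1,-0.38,-0.095,0,0,0,-63,-1]

```text
time: 20.95
tool_pos: [0.5108, -0.0078, 0.1622]
tcp_rot: [-0.047, -3.136, -0.001]
wrist_force: [1.3, 0.6, -0.3]
width: 0.2
grip_force: 49.6
```

Emit:
jog_arm:
  deltas: [0,0,0,0,0,0,-1,0,0,0,0,0,0,-1,0,0,0,0,0,0,-1]

```text
time: 21.25
tool_pos: [0.5113, -0.0054, 0.1634]
tcp_rot: [-0.057, -3.137, -0.001]
wrist_force: [-0.6, 0.5, -1.1]
width: 0.196
grip_force: 49.6
```

```bash
cat > k2.py <<'E'
from h import *
st=readout.read_state();p=st["tool_pos"];print(st["time"],p,st["tcp_rot"],st["width"],st["grip_force"],st["wrist_force"])
T=R.from_rotvec(st["tcp_rot"]).as_matrix();print("tool x yaw",np.degrees(np.arctan2(T[1,0],T[0,0])))
c=read_camera("wrist");cv2.imwrite("pics/knob_%d.png"%int(st["time"]*100),c["color"])
z=p[2]-.0254+.032
u,v=w2px(c,(p[0],p[1],z)).astype(int);print("axis px",u,v)
hsv=cv2.cvtColor(c["color"],cv2.COLOR_BGR2HSV);m=cv2.inRange(hsv,np.array((0,0,110)),np.array((180,70,255)))
k,l,s,ce=cv2.connectedComponentsWithStats(m)
for i in range(1,k):
    if s[i,4]>60 and np.hypot(*(ce[i]-(u,v)))<70:
        P=np.array([px2w(c,x,y,z)[:2] for y,x in np.argwhere(l==i)]);mu=P.mean(0);w,V=np.linalg.eigh(np.cov(P.T));t=(P-mu)@V[:,1]
        a,b=mu+V[:,1]*t.min(),mu+V[:,1]*t.max();print(s[i],ce[i],"ends rel TCP",a-p[:2],b-p[:2],"yaw",np.degrees(np.arctan2(*(b-a)[::-1])),"wid",np.sqrt(w))
E
python3 k2.py
```

```text
21.25 [ 0.5113097  -0.00539201  0.16335246] [-5.68136670e-02 -3.13742855e+00 -1.00083155e-03] 0.19587856528107542 49.60117070004344 [-0.61928365  0.4921165  -1.06753617]
tool x yaw 177.9252222033842
axis px 326 373
[ 306  361   57  119 3516] [332.03612059 440.16979522] ends rel TCP [0.04612939 0.00225368] [-0.00513351 -0.00098406] yaw -176.38602279474807 wid [0.00497588 0.01246187]
[281 374  11  11  61] [287.8852459  377.47540984] ends rel TCP [ 0.00330571 -0.01169812] [-0.00115476 -0.0141961 ] yaw -150.7500474868465 wid [0.00065953 0.00130695]
```

Emit:
jog_arm:
  deltas: [-0.013,-0.0425,0,0,0,-2.1,-1,-0.026,-0.085,0,0,0,-2.1,-1,-0.032,-0.107,0.01,0,0,-2.1,-1,-0.032,-0.107,0.026,0,0,-2.1,-1,-0.032,-0.107,0.026,0,0,-2.1,-1,-0.032,-0.107,0.026,0,0,-2.1,-1,-0.032,-0.107,0.026,0,0,-2.1,-1]

```text
time: 22.0
tool_pos: [0.5413, -0.113, 0.1398]
tcp_rot: [-0.005, 3.141, -0.0]
wrist_force: [-0.2, 0.4, -0.8]
width: 0.199
grip_force: 49.7
```

```bash
python3 k2.py; python3 - <<'E'
import cv2,glob,os
f=max(glob.glob("pics/knob_*"),key=os.path.getmtime);i=cv2.imread(f)
cv2.imwrite("pics/last.png",cv2.resize(i[320:460,230:420],None,fx=4,fy=4,interpolation=cv2.INTER_CUBIC))
E
```

```text
22.0 [ 0.54127562 -0.1129949   0.13981829] [-4.86232084e-03  3.14100730e+00 -3.63739433e-05] 0.1992628442981674 49.67368829995394 [-0.24647369  0.36422643 -0.81314164]
tool x yaw -179.82261049240154
axis px 326 374
[321 361  11  66 693] [326.22366522 392.86002886] ends rel TCP [0.02164824 0.00019278] [-0.00512053 -0.00013638] yaw -179.29551281100316 wid [0.00104443 0.0077883 ]
```

View pics/last.png

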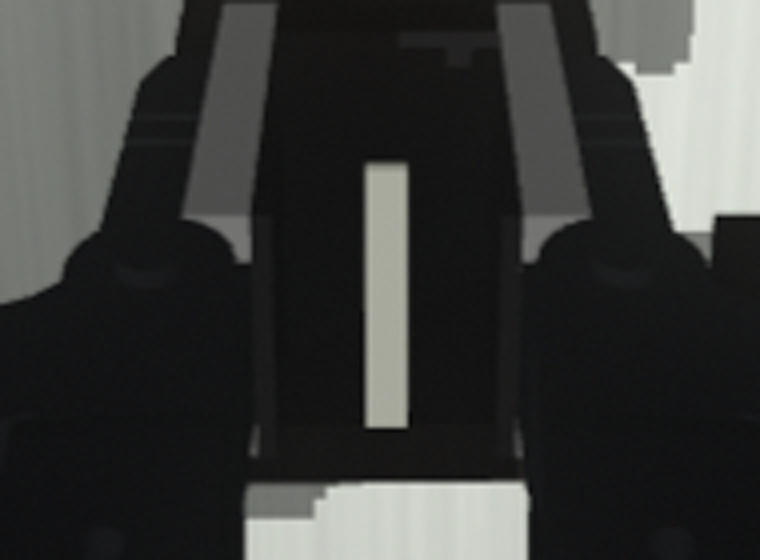

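The pointer runs straight along +x, crop (387,163) to (387,428), centred between the pads. The knob axis sits about 2 mm ahead of the TCP, so I'll aim for TCP x of about 0.5374.

Emit:
jog_arm:
  deltas: [0.0039,-0.0004,0.01,0,0,-0.2,-1,0.0039,-0.0004,0.01,0,0,-0.2,-1,0.0039,-0.0004,0.01,0,0,-0.2,-1,0.0039,-0.0004,0.01,0,0,-0.2,-1]
  squeeze: 60

```text
time: 22.45
tool_pos: [0.5371, -0.1146, 0.1293]
tcp_rot: [-0.008, 3.142, -0.0]
wrist_force: [-0.6, 1.0, 0.0]
width: 0.196
grip_force: 61.7
```

```bash
python3 k2.py
```

```text
22.45 [ 0.53707761 -0.11456605  0.1293291 ] [-7.64236403e-03  3.14152614e+00 -3.46294651e-05] 0.19557625829332678 61.665768418461084 [-0.56675556  1.02830546  0.030291  ]
tool x yaw -179.7212345983607
axis px 326 374
[ 300  361   54   74 1189] [326.71825063 408.02102607] ends rel TCP [0.02536242 0.00057309] [-0.00513248 -0.00030309] yaw -178.35422450068697 wid [0.0037135  0.00965873]
```

Emit:
jog_arm:
  deltas: [0,0.001,0,0,0,0,-1,0,0.001,0,0,0,0,-1,-0.0002,0.001,0.003,0,0,0,-1,-0.0002,0.001,0.005,0,0,0,-1,-0.0002,0.001,0.007,0,0,0,-1,-0.0002,0.001,0.007,0,0,0,-1]

```text
time: 23.1
tool_pos: [0.5376, -0.1136, 0.1221]
tcp_rot: [-0.007, 3.141, -0.0]
wrist_force: [1.1, 0.6, -0.7]
width: 0.197
grip_force: 61.8
```

Emit:
jog_arm:
  deltas: [0,0,0.002,0,0,0,-1,0,0,0.004,0,0,0,-1,0,0,0.004,0,0,0,-1]

```text
time: 23.4
tool_pos: [0.5376, -0.1136, 0.1182]
tcp_rot: [-0.008, 3.141, -0.0]
wrist_force: [2.8, 0.4, -2.8]
width: 0.197
grip_force: 61.8
```

Emit:
jog_arm:
  deltas: [0,0,0.002,0,0,0,-1,0,0,0.004,0,0,0,-1,0,0,0.006,0,0,0,-1,0,0,0.006,0,0,0,-1]

```text
time: 23.8
tool_pos: [0.5376, -0.1136, 0.1122]
tcp_rot: [-0.008, 3.141, -0.0]
wrist_force: [4.0, -0.2, -1.3]
width: 0.197
grip_force: 61.8
```

The bore is on the stem, with a 4 N sideways force along +x. I'll ease 0.8 mm that way and go on down.

Emit:
jog_arm:
  deltas: [-0.0008,0,0,0,0,0,-1,-0.0008,0,0.002,0,0,0,-1,-0.0008,0,0.004,0,0,0,-1,-0.0008,0,0.004,0,0,0,-1]

```text
time: 24.2
tool_pos: [0.5377, -0.1135, 0.1078]
tcp_rot: [0.008, -3.141, -0.0]
wrist_force: [1.3, 0.4, -0.8]
width: 0.196
grip_force: 61.8
```

Emit:
jog_arm:
  deltas: [0,0,0.001,0,0,0,-1,0,0,0.002,0,0,0,-1,0,0,0.002,0,0,0,-1,0,0,0.002,0,0,0,-1]
  squeeze: 80

```text
time: 24.6
tool_pos: [0.5378, -0.1135, 0.1066]
tcp_rot: [0.008, -3.141, -0.0]
wrist_force: [-2.0, 0.9, 4.6]
width: 0.192
grip_force: 83.5
```

Emit:
jog_arm:
  deltas: [0,0,0.001,0,0,0,-1,0,0,0.002,0,0,0,-1,0,0,0.003,0,0,0,-1,0,0,0.004,0,0,0,-1,0,0,0.004,0,0,0,-1,0,0,0.004,0,0,0,-1]

```text
time: 25.2
tool_pos: [0.5379, -0.1135, 0.1032]
tcp_rot: [0.008, -3.141, -0.0]
wrist_force: [-4.3, 1.7, 10.2]
width: 0.191
grip_force: 84.3
```

Emit:
jog_arm:
  deltas: [0,0,0.001,0,0,0,-1,0,0,0.001,0,0,0,-1,0,0,0.001,0,0,0,-1]

```text
time: 25.5
tool_pos: [0.5379, -0.1135, 0.1024]
tcp_rot: [0.008, -3.141, -0.0]
wrist_force: [-5.7, 1.7, 10.9]
width: 0.191
grip_force: 84.6
```

Emit:
jog_arm:
  deltas: [0.0003,0,0.001,0,0,0,-1,0.0003,0,0.0015,0,0,0,-1,0.0003,0,0.0015,0,0,0,-1]

```text
time: 25.8
tool_pos: [0.538, -0.1136, 0.1021]
tcp_rot: [-0.008, 3.141, 0.0]
wrist_force: [-7.7, 2.0, 17.5]
width: 0.196
grip_force: 85.5
```

Emit:
jog_arm:
  deltas: [0,0,0.001,0,0,0,-1,0,0,0.0015,0,0,0,-1,0,0,0.0015,0,0,0,-1]

```text
time: 26.1
tool_pos: [0.538, -0.1136, 0.1019]
tcp_rot: [-0.008, 3.141, -0.0]
wrist_force: [-10.5, 2.7, 25.0]
width: 0.192
grip_force: 86.6
```

Emit:
jog_arm:
  deltas: [0,0,-0.0006,0,0,0,-1,0,0,-0.0006,0,0,0,-1,0,0,-0.0006,0,0,0,-1,0,0,-0.0006,0,0,0,-1]

```text
time: 26.5
tool_pos: [0.538, -0.1136, 0.102]
tcp_rot: [-0.008, 3.141, -0.0]
wrist_force: [-9.8, 2.4, 21.6]
width: 0.192
grip_force: 86.2
```

```bash
python3 - <<'E'
from h import *
s=read_camera("side")
for z in(.07,.0645,.0665):print(w2px(s,(.5394,-.1134,z)))
print(blob(s,w2px(s,(.5394,-.1134,.07)),*Y,rad=15),blob(s,w2px(s,(.5394,-.1134,.063)),*RD,rad=15))
st=readout.read_state();print(st["time"],st["tool_pos"],st["wrist_force"],st["grip_force"])
E
```

```text
[388.52886955 298.19722998]
[388.31246257 299.74992855]
[388.39098305 299.18655194]
(array([388.38938939, 300.996997  ]), 166.5, (379, 296, 20, 12)) None
26.55 [ 0.53801303 -0.11356943  0.10203073] [-9.13525328  2.77915586 22.4369112 ] 86.2235078215599
```

The stem is at its stop at a steady 22 N, the bezel hasn't moved, and the grip is firm. Handing in.

```bash
python3 -c "
from h import *
print(finish_job())"
```

```text
the job is handed in; nothing more can be done
None
```

I handed the job in at about 26.5 s with the spacer and bezel seated and the knob held pressed to the stem's stop (about 22 N push, 86 N grip); no verdict came back, and the can and screwdriver positions weren't re-measured.

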